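# Dust out a bisque cup and hold it up in the glazing tongs

## Robot

A 6-joint arm with a two-finger parallel gripper is mounted at the origin on the work surface. World frame = base frame: x ahead of the robot, y to its left, z up, the work surface at z = 0. Lengths are in m, angles in rad, forces in N, time in s.
With the tool pointing down it reaches from about 0.35 to 0.85 m from the base axis. Payload 8.1 kg.
Tool frame: the origin (TCP) lies midway between the tips of the shut fingers; the grasp point (between the pads) lies 19 mm behind it; z points along the fingers, y is the line along which they close (so a half turn about z gives the same grasp; the last joint's range is limited). The gripper opens to 93 mm and grips with 3 to 60 N. Pads are 15 mm wide; open, the fingers measure 128 mm over their backs; the gripper's body (75 mm by 188 mm) begins 65 mm behind the grasp point.
Start: joints at [1.169, 0.13, 1.488, -0, 1.523, -0.085], TCP at [0.187, 0.57, 0.219] pointing down, gripper open.
Joint ranges: [-2.96, 2.96], [-0.89, 2.26], [0.02, 2.5], [-1.34, 4.48], [0, 2.73], [-2.66, 2.66]. Speed limits (rad/s): [2.39, 2.39, 2.79, 3.14, 3.14, 3.14].

## Interface

Orientations are given as [roll, pitch, yaw] about the fixed x, y, z axes, in that order (R = Rz(yaw) Ry(pitch) Rx(roll)).
In Python, from cell import r gives the robot as it stands.
- The arm moves only by the shell command python3 -m creep 'ROWS' [FORCE]. ROWS is JSON, a list of rows, each an object of numbers: "jaw": the finger opening in cm, from 0 to 9.3; "tx", "ty", "tz": the shift along the tool's x, y, z in cm; "twist": the turn about the tool's z in units of 6 degrees (1.0 is 6 degrees). In form: [{"jaw": .., "tx": .., "ty": .., "tz": .., "twist": ..}, ...]. A call has exactly 10 rows; each row is the pose to reach, as a shift and turn from the pose commanded when the call began, along the tool's axes at that moment; what a row does not reach only later rows make up. A row lasts 1/10 s, in which the tool goes at most 50 mm and 8.59 degrees, less where a joint would pass 70% of its speed; a pose out of reach is approached as far as the arm can. A call with a gripper value outside its range is refused whole. The fingers move at their own pace and stop on an object; FORCE is the grip in N (left out, the last holds). Time passes only in rows, so rows that repeat a pose let the fingers close, or fill a call up. It gives the time, the measured TCP pose, the force, the opening and the grip force at its end, in the units of the state.
- r.get_obs(): the state, without advancing time (a new reading comes with each control period).
- r.capture(name): name is "scene" or "side" or "wrist"; returns the picture (400x640x3 uint8, red, green, blue); there is no depth.
- r.camera_info(name): a dict with "fov_y" (degrees; the focal length in pixels is half the picture's height over the tangent of half this angle, whatever the lens; pixels are square), "cx", "cy" (the principal point, pixels), "D" ([k1, k2, p1, p2, k3] as OpenCV has them; the pictures are not rectified), "T" (4x4, takes a point from camera to world coordinates). Camera axes: x right, y up, looking along -z (the intrinsics and any distortion apply to the point x, -y, -z); pixel columns grow to the right and rows downward; lengths in m; the calibration is good to about 2 mm. A picture is of the moment at which its call begins: read the wrist's pose just before it. camera_info takes no time and is no camera call; for the wrist camera it gives the pose at the moment of the call.
- r.hand_in(): hands the job in; it is judged then, once.
The state is a dict: "time_s": time; "q": joint angles; "dq": joint speeds; "effort": joint torques, N m; "tcp_pos": TCP position; "tcp_rot": TCP orientation; "wrist_force": force on the tool from outside, world axes, zero at the start; "moment": the same for the moment, N m; "width": finger opening in m; "gripper_force": force on a finger pad.
Only numpy, scipy, OpenCV 4.12 (cv2) and the standard library are available. Lean on these libraries where they do the work, as an engineer would, in place of code of your own. Each camera call takes 0.05 s, during which the arm holds its last target. There are 200 camera calls.

## Task

Get the small bisque cup ready for glaze dipping: take the long brush from its wooden stand, brush up and down inside the cup twice (each time right to the bottom and back up to the rim), and put the brush back in its stand. Then pick up the tongs from their rest, close their jaws around the outside of the cup, and lift it upright to at least 10 cm above the bench, touching the cup with the tools only, never with the fingers. Do not tip the cup over or disturb the bowl and the vase; finish still holding the cup up, still, in the squeezed tongs.

Things in the scene. Friction and masses are not known exactly. Their poses are not given: they have to be found in the camera images.
- cup: Small straight-sided cup of pale unglazed fired clay, no handle, open at the top: outside diameter 42 mm, height 62 mm, wall 4 mm (inside diameter 34 mm), floor 6 mm thick; about 65 g. Stands loose on the bench near the middle. Origin: centre of its underside, z up along its axis.
- brush: Round long brush, 170 mm, 50 g, upright in the stand's hole, bristles down. From the lower end: bristles diameter 24 mm, 55 mm long (stiff); steel ferrule diameter 19 mm, 20 mm long; round wooden handle diameter 14 mm, from 75 to 170 mm. Origin: centre of the lower end of the bristles, z along the brush to the handle end. Good grip: 145 mm above the origin.
- stand: Wooden block fixed to the bench, 80 x 80 mm, 60 mm high, with one round blind hole (diameter 32 mm, 40 mm deep, floor 20 mm above the bench) in the middle of its top. Holds the brush. To the left or the right; the tongs' rest is on the other side. Origin: centre of its underside, on the hole's axis.
- rest: Low wooden tongs rest fixed to the bench: board 180 x 80 x 6 mm with two cross rails, 15 mm wide, tops 25 mm above the bench, centred at x = -70 and +65 mm. The tongs lie along its x on the rails, grip point about over its origin, so fingers can go down on both sides between the rails. Origin: centre of its underside.
- tongs: Steel spring tongs, 250 mm long, 120 g, lying loose on the rest, jaws pointing roughly away from the robot. Two arms hinge at the rear, move alike and are sprung open; squeezing the handle plates closes the jaws. Origin: between the hinges, on the underside; x along the middle line to the jaws, z up. Handle plates: x = 50 to 150 mm, 18 mm high.
- tongs_grip (a point): Where to grip: on the middle line, tongs x = 100 mm, 9 mm above the underside. Here the plates measure 56 mm over their outsides when open, 45 mm (parallel) when closed on the cup. The spring resists with 10 N open, 12 N on the cup: squeezed only to 52 or 53 mm, the tongs can be carried with the jaws still open. 30 to 40 N here presses the cup with 8 to 13 N.
- tongs_jaws (a point): Point midway between the jaws, tongs x = 220 mm, 12 mm above the underside: the cup's axis belongs here. Each jaw is a shallow V of two plates, 24 mm high (0 to 24 mm above the underside), x = 204 to 236 mm; about 66 mm between them when open, 80 mm over their outsides. Nothing joins them above or below: open jaws can be lowered over the cup.
- jaw_left (a joint): Angle by which each tongs arm is closed (rad): 0 fully open, about 0.055 on the cup, 0.085 fully shut.
- bowl: Bystander: shallow bowl of the same unglazed clay, diameter 100 mm, 45 mm high, beyond the cup to one side. Origin: centre of its underside.
- vase: Bystander: small round-bellied vase of the same clay with a narrow neck, largest diameter 64 mm, 105 mm high, beyond the cup on the other side. Origin: centre of its underside.

How it is judged:
On the way, in this order (a step that is already met when the one before it is completed fails the run):
1. brush down at the bottom of the cup (horizontal distance between brush and cup below 0.021 m and z of brush in the frame of cup below 0.019 m and contact force between brush and the fingers above 0.5 N and angle between cup's own z axis and vertical below 0.3 rad), for 0.05 s.
2. brush drawn up towards the rim, over or in the mouth (horizontal distance between brush and cup below 0.021 m and z of brush in the frame of cup above 0.035 m and contact force between brush and the fingers above 0.5 N and angle between cup's own z axis and vertical below 0.3 rad), for 0.05 s.
3. brush down at the bottom again (all of step 1), for 0.05 s.
4. brush drawn up again (all of step 2), for 0.05 s.
5. brush back in its stand and let go (horizontal distance between brush and stand below 0.012 m and z of brush in the frame of stand below 0.03 m and angle between brush's own z axis and vertical below 0.3 rad and contact force between brush and the fingers below 0.1 N), for 0.2 s.
At the end, for the whole second after the job is handed in: The cup hangs upright (within 20 degrees) and still in the squeezed tongs, its underside more than 90 mm above the bench, carried by nothing but the tongs, which the fingers grip; the brush stands in the stand's hole (lower end within 10 mm of the hole's floor and 12 mm of its axis), let go (all of step 5 and height (world z) of cup above 0.09 m and angle between cup's own z axis and vertical below 0.35 rad and linear speed of cup below 0.05 m/s and contact force between tongs and cup above 0.5 N and contact force between tongs and the fingers above 2 N and value of joint jaw_left above 0.03 rad and contact force between cup and the arm below 0.1 N and contact force between cup and the fingers below 0.1 N and contact force between cup and stand below 0.1 N and contact force between cup and bowl below 0.1 N and contact force between cup and vase below 0.1 N and contact force between cup and brush below 0.1 N and contact force between cup and rest below 0.1 N); the arm keeps its last pose, push and grip.
It fails at once if the cup is tipped over (more than 35 degrees) (angle between cup's own z axis and vertical above 0.61 rad).
It fails at once if the fingers touch the cup (contact force between cup and the fingers above 0.5 N).
It fails at once if the bowl or the vase is moved by more than 30 mm (distance of any of bowl, vase from where it was at the start of the episode above 0.03 m).
It also fails if it takes over 72 s, if anything falls off the work surface, if the arm or the gripper's body presses on something with over 40 N, if the wrist force passes 120 N, or if a joint passes its speed limit or range.

## Working session

There is one attempt and no reset: what is moved stays moved. The work goes in short steps, Python scripts to look and compute and a shell command to move; the robot and the scene stay as the last step left them, time stands still between calls to the robot, and variables do not carry over. Pictures are saved under pics/ and viewed, at most 10 in all, crops included, and the job is handed in when it is done.

```bash
mkdir -p pics; ls; python3 - <<'E'
from cell import r
import cv2
o=r.get_obs();print(o)
for n in ["scene","side","wrist"]:
    i=r.camera_info(n);print(n,i)
    cv2.imwrite(f"pics/{n}0.png",cv2.cvtColor(r.capture(n),cv2.COLOR_RGB2BGR))
E
```

```text
pics
{'time_s': 0.0, 'q': array([ 1.16863527e+00,  1.31171658e-01,  1.48924706e+00, -1.81404070e-05,
        1.52302965e+00, -8.54155475e-02]), 'dq': array([ 0.00139556,  0.0013544 , -0.00130559, -0.00049026,  0.00011368,
        0.00166442]), 'effort': array([ 2.15310662e-03, -5.59854162e+01, -4.91758919e+01,  7.72890123e-02,
        3.49329296e-02, -1.57227287e-04]), 'tcp_pos': array([0.18665546, 0.56962761, 0.2175989 ]), 'tcp_rot': array([-3.13974216e+00, -1.40262320e-04,  2.82484790e+00]), 'wrist_force': array([ 0.04599977,  0.09693087, -0.27781362]), 'moment': array([-0.02809524, -0.0173327 , -0.07555071]), 'gripper_force': 0.0, 'width': 0.09290696895259948}
scene {'fov_y': 42.56255840787891, 'cx': 318.23217254731014, 'cy': 205.17419236752647, 'D': array([-0.13747015,  0.        ,  0.        ,  0.        ,  0.        ]), 'T': array([[-0.62567796, -0.46613409,  0.62549668,  1.26251158],
       [ 0.77992332, -0.38993985,  0.48955748,  0.54350741],
       [ 0.01570665,  0.79414477,  0.60752562,  0.72681376],
       [ 0.        ,  0.        ,  0.        ,  1.        ]])}
side {'fov_y': 57.184373963997544, 'cx': 320.78317797822854, 'cy': 197.61974879715703, 'D': array([0.02793383, 0.        , 0.        , 0.        , 0.        ]), 'T': array([[ 0.91586232,  0.32462074, -0.23625748,  0.35423439],
       [-0.40148948,  0.73822378, -0.54206258, -0.46760472],
       [-0.00155387,  0.59130959,  0.80644315,  0.7193026 ],
       [ 0.        ,  0.        ,  0.        ,  1.        ]])}
wrist {'fov_y': 66.33882301329658, 'cx': 320.6848760172208, 'cy': 198.67084392214392, 'D': array([-0.00189977,  0.        ,  0.        ,  0.        ,  0.        ]), 'T': array([[ 0.31085774, -0.92169704, -0.23203887,  0.12302465],
       [ 0.95045528,  0.30106809,  0.07741297,  0.59024303],
       [-0.0014918 , -0.24460699,  0.96962116,  0.38477504],
       [ 0.        ,  0.        ,  0.        ,  1.        ]])}
```

View pics/scene0.png

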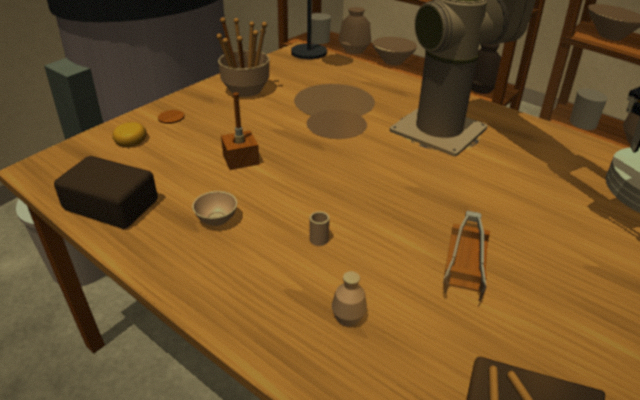

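View pics/side0.png

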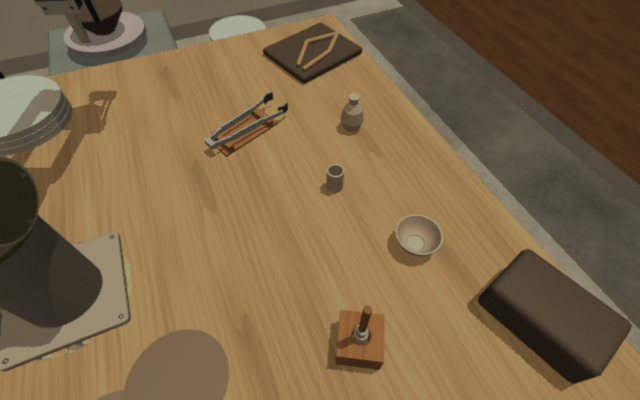

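The stand (brush upright) is on the right, around scene (240,150) and side (361,340). The tongs' rest is on the left, around scene (468,258) and side (245,125). The cup is at scene (319,228) and side (335,178). I'll enlarge crops of both views.

```bash
cat > h.py <<'E'
import numpy as np,cv2
from cell import r
def K(i):
    f=200/np.tan(np.radians(i["fov_y"])/2); return np.array([[f,0,i["cx"]],[0,f,i["cy"]],[0,0,1.]])
def ray(i,uv):
    p=cv2.undistortPoints(np.array([[uv]],float),K(i),i["D"])[0,0]
    d=i["T"][:3,:3]@np.array([p[0],-p[1],-1]); return i["T"][:3,3],d/np.linalg.norm(d)
def tri(*obs):
    A=np.zeros((3,3));b=np.zeros(3);L=[]
    for i,uv in obs:
        o,d=ray(i,uv);P=np.eye(3)-np.outer(d,d);A+=P;b+=P@o;L.append((o,P))
    x=np.linalg.solve(A,b); return x,[np.linalg.norm(P@(x-o))*1e3 for o,P in L]
def onz(i,uv,z):
    o,d=ray(i,uv);return o+d*(z-o[2])/d[2]
def proj(i,X):
    C=np.diag([1,-1,-1.])@i["T"][:3,:3].T@(np.atleast_2d(X)-i["T"][:3,3]).T
    return cv2.projectPoints(C.T.copy(),np.zeros(3),np.zeros(3),K(i),i["D"])[0][:,0]
def crop(img,x,y,w,h,s):
    c=cv2.resize(img[y:y+h,x:x+w],None,fx=s,fy=s,interpolation=cv2.INTER_CUBIC)
    for k in range(0,w,10): cv2.line(c,(k*s,0),(k*s,8),(0,255,0),1); (k%20==0) and cv2.putText(c,str(x+k),(k*s,18),0,.35,(0,255,0),1)
    for k in range(0,h,10): cv2.line(c,(0,k*s),(8,k*s),(0,255,0),1); (k%20==0) and cv2.putText(c,str(y+k),(9,k*s+4),0,.35,(0,255,0),1)
    return c
E
python3 - <<'E'
from h import *
a=cv2.imread("pics/scene0.png");b=cv2.imread("pics/side0.png")
cv2.imwrite("pics/c1.png",np.hstack([crop(a,215,85,50,95,6),crop(a,440,205,55,95,5)[:570],crop(a,300,205,40,95,5)[:475].repeat(1,0) if 0 else np.pad(crop(a,300,205,40,45,5),((0,345),(0,0),(0,0)))[:570] if 0 else np.vstack([crop(a,300,205,40,45,5),np.zeros((570-225,200,3),np.uint8)])][:3] if 0 else [cv2.resize(crop(a,215,85,50,95,6),(300,570)),cv2.copyMakeBorder(crop(a,440,205,55,95,5),0,95,0,0,0),cv2.copyMakeBorder(crop(a,300,205,44,45,5),0,345,0,0,0)]))
cv2.imwrite("pics/c2.png",np.vstack([np.hstack([crop(b,200,85,100,75,5),crop(b,320,158,30,75,5)[:375]])[:,:650],np.hstack([crop(b,325,298,70,74,3),np.zeros((222,440,3),np.uint8)])]))
E
```

```text
(no output)
```

View pics/c1.png

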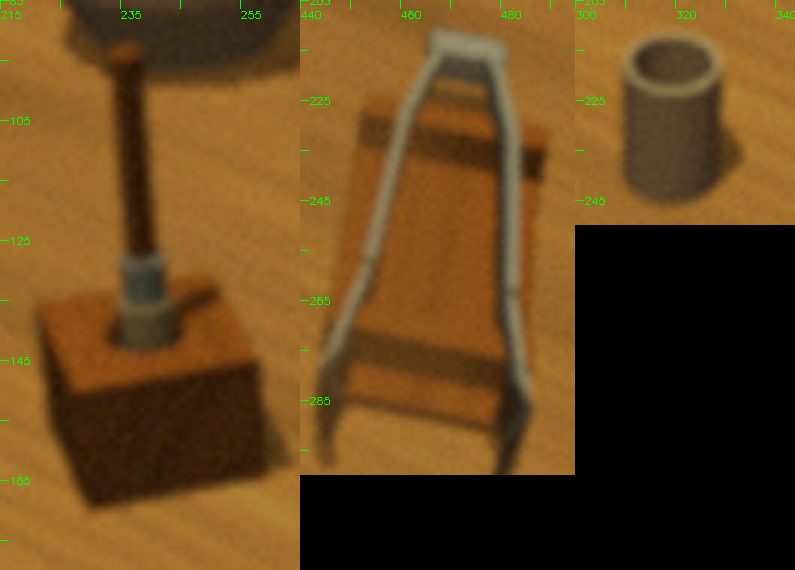

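View pics/c2.png

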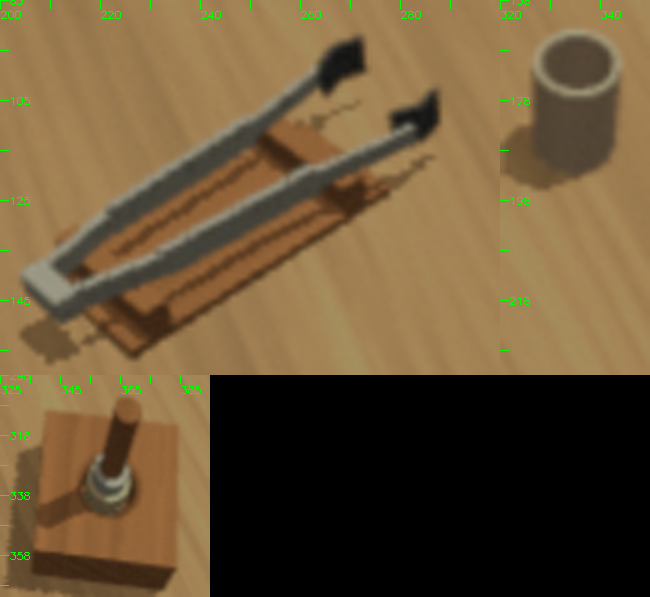

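c1 and c2 give the pixel positions for triangulation: brush end scene (236.2,93.5) / side (367.3,309.7), cup rim centre (319.4,218.2) / (335.2,170.8), plus the stand's top corners and the tongs' hinge and arms.

```bash
python3 - <<'E'
from h import *
S=r.camera_info("scene");D=r.camera_info("side")
np.set_printoptions(precision=4,suppress=True)
s=lambda x,y:(215+x/6,85+y/6); d=lambda x,y:(325+x/3,298+(y-375)/3)
ss=lambda x,y:(440+(x-300)/5,205+y/5); dd=lambda x,y:(200+x/5,85+y/5)
P={"brushtop":((236.2,93.5),(367.3,309.7)),"ferr":(s(143,260),d(114,465)),"cuprim":((319.4,218.2),(335.2,170.8)),
"st1":(s(37,302),d(34,548)),"st2":(s(213,278),d(45,411)),"st3":(s(258,360),d(180,424)),"st4":(s(72,393),d(176,568)),
"hinge":(ss(468,45),dd(48,283)),
"kinkL?":(ss(512,290),dd(250,128)),"kinkR?":(ss(368,262),dd(300,172)),"bowl":((215,205),(418,236)),"vasetop":((351,279),(354,99))}
# stand corners: try both pairings via residual
for k,(a,b) in P.items(): print(k,*tri((S,a),(D,b)))
for a in [(37,302),(213,278),(258,360),(72,393)]: print("S",onz(S,s(*a),.06))
for a in [(45,411),(180,424),(176,568),(34,548)]: print("D",onz(D,d(*a),.06))
E
```

```text
brushtop [ 0.4893 -0.3234  0.1889] [np.float64(1.4209544650691475), np.float64(1.4209544650692159)]
ferr [ 0.492  -0.3218  0.0942] [np.float64(1.9805117339106557), np.float64(1.9805117339105294)]
cuprim [0.6094 0.0349 0.0594] [np.float64(1.0269746417370167), np.float64(1.0269746417371168)]
st1 [ 0.4685 -0.3604  0.0549] [np.float64(37.582522916336515), np.float64(37.58252291633638)]
st2 [ 0.4762 -0.2844  0.0932] [np.float64(6.340444904574853), np.float64(6.34044490457491)]
st3 [ 0.5171 -0.2843  0.0706] [np.float64(39.75065991307725), np.float64(39.75065991307735)]
st4 [ 0.5092 -0.3671  0.0192] [np.float64(9.10514182594884), np.float64(9.105141825949023)]
hinge [0.3619 0.2712 0.039 ] [np.float64(1.5355959396701113), np.float64(1.5355959396701206)]
kinkL? [0.4931 0.3513 0.0353] [np.float64(3.2120013583009777), np.float64(3.212001358301078)]
kinkR? [0.5096 0.3003 0.0354] [np.float64(1.324593487564272), np.float64(1.3245934875641951)]
bowl [ 0.7012 -0.1861  0.0396] [np.float64(1.0336314346643554), np.float64(1.0336314346644129)]
vasetop [0.7425 0.2085 0.0982] [np.float64(1.6604582616021182), np.float64(1.6604582616023253)]
S [ 0.5046 -0.3757  0.06  ]
S [ 0.4406 -0.3316  0.06  ]
S [ 0.4785 -0.2672  0.06  ]
S [ 0.547 -0.308  0.06 ]
D [ 0.4778 -0.2702  0.06  ]
D [ 0.5486 -0.3097  0.06  ]
D [ 0.5066 -0.3787  0.06  ]
D [ 0.4387 -0.3377  0.06  ]
```

```bash
cat >> h.py <<'E'
def go(x,y,z,yaw=None):
    o=r.get_obs();p=o["tcp_pos"];a=o["tcp_rot"]
    from scipy.spatial.transform import Rotation as Ro
    R=Ro.from_euler("xyz",a).as_matrix()
    d=R.T@(np.array([x,y,z])-p)*100
    tw=0 if yaw is None else -((np.degrees(yaw-a[2])+180)%360-180)/6
    print("t %.2f"%o["time_s"],"p",p.round(4),"rot",a.round(4),"w %.4f gf %.1f"%(o["width"],o["gripper_force"]),"f",o["wrist_force"].round(1),"-> tx %.2f ty %.2f tz %.2f twist %.2f"%(*d,tw))
E
python3 -c "
from h import *
go(.40,.25,.22)"
```

```text
t 0.15 p [0.1867 0.5698 0.2178] rot [-3.1402e+00 -1.0000e-04  2.8248e+00] w 0.0929 gf 0.0 f [ 0.6  0.1 -0.1] -> tx -30.23 ty -23.74 tz -0.19 twist 0.00
```

```bash
python3 -m creep '[{"jaw":9.3,"tx":-3,"ty":-2.4,"tz":-0.2,"twist":0},{"jaw":9.3,"tx":-6.5,"ty":-5.2,"tz":-0.2,"twist":0},{"jaw":9.3,"tx":-10,"ty":-8,"tz":-0.2,"twist":0},{"jaw":9.3,"tx":-14,"ty":-11,"tz":-0.2,"twist":0},{"jaw":9.3,"tx":-18,"ty":-14,"tz":-0.2,"twist":0},{"jaw":9.3,"tx":-22,"ty":-17.2,"tz":-0.2,"twist":0},{"jaw":9.3,"tx":-26,"ty":-20.5,"tz":-0.2,"twist":0},{"jaw":9.3,"tx":-29,"ty":-22.8,"tz":-0.2,"twist":0},{"jaw":9.3,"tx":-30.2,"ty":-23.7,"tz":-0.2,"twist":0},{"jaw":9.3,"tx":-30.2,"ty":-23.7,"tz":-0.2,"twist":0}]'
python3 - <<'E'
from h import *
import pickle
i=r.camera_info("wrist");im=cv2.cvtColor(r.capture("wrist"),cv2.COLOR_RGB2BGR)
cv2.imwrite("pics/w1.png",im);pickle.dump(i,open("w1.pkl","wb"))
cv2.imwrite("pics/w1b.png",cv2.resize(im,(800,500),interpolation=cv2.INTER_CUBIC))
go(.489,-.3234,.24)
E
```

```text
time_s: 1.15
tcp_pos: [0.4011, 0.2489, 0.2205]
tcp_rot: [-3.141, 0.0, 2.821]
wrist_force: [0.5, 0.4, -0.5]
width: 0.0929
gripper_force: 0.0
t 1.20 p [0.4003 0.2501 0.2204] rot [-3.1415e+00 -4.0000e-04  2.8223e+00] w 0.0924 gf 0.0 f [0.  0.1 0.6] -> tx -26.42 ty -51.67 tz -1.96 twist 0.00
```

View pics/w1b.png

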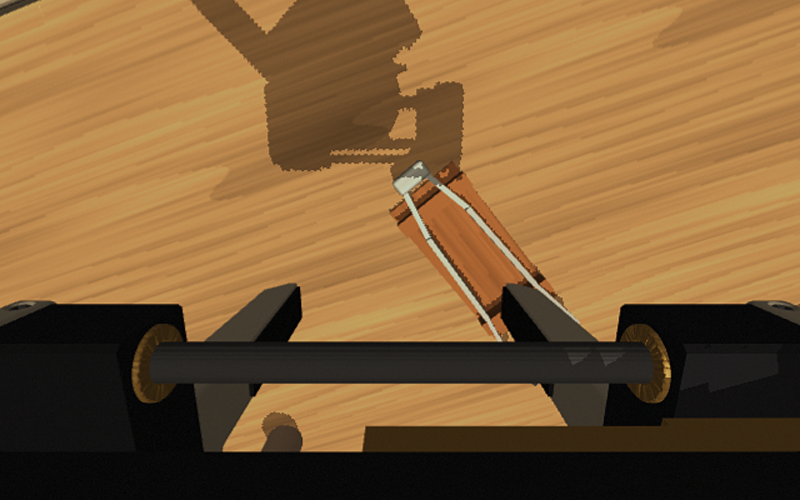

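w1 shows the tongs, with the hinge block at about (329,142) in raw pixels, but the fingers hide the jaws. I'll look again from further out when it's time to take the tongs. Now to the brush.

```bash
python3 -m creep '[{"jaw":9.3,"tx":-1.3,"ty":-2.6,"tz":-0.5,"twist":0},{"jaw":9.3,"tx":-3.5,"ty":-6.8,"tz":-1,"twist":0},{"jaw":9.3,"tx":-5.6,"ty":-11,"tz":-2,"twist":0},{"jaw":9.3,"tx":-7.7,"ty":-15,"tz":-2,"twist":0},{"jaw":9.3,"tx":-9.7,"ty":-19,"tz":-2,"twist":0},{"jaw":9.3,"tx":-11.8,"ty":-23,"tz":-2,"twist":0},{"jaw":9.3,"tx":-13.8,"ty":-27,"tz":-2,"twist":0},{"jaw":9.3,"tx":-15.8,"ty":-31,"tz":-2,"twist":0},{"jaw":9.3,"tx":-17.4,"ty":-34,"tz":-2,"twist":0},{"jaw":9.3,"tx":-18.4,"ty":-36,"tz":-2,"twist":0}]'
python3 -m creep '[{"jaw":9.3,"tx":-1,"ty":-2,"tz":0,"twist":0},{"jaw":9.3,"tx":-3,"ty":-6,"tz":0,"twist":0},{"jaw":9.3,"tx":-5,"ty":-10,"tz":0,"twist":0},{"jaw":9.3,"tx":-6.8,"ty":-13.4,"tz":0,"twist":0},{"jaw":9.3,"tx":-8,"ty":-15.7,"tz":0,"twist":0},{"jaw":9.3,"tx":-8,"ty":-15.7,"tz":0,"twist":0},{"jaw":9.3,"tx":-8,"ty":-15.7,"tz":0,"twist":0},{"jaw":9.3,"tx":-8,"ty":-15.7,"tz":0,"twist":0},{"jaw":9.3,"tx":-8,"ty":-15.7,"tz":0,"twist":0},{"jaw":9.3,"tx":-8,"ty":-15.7,"tz":0,"twist":0}]'
python3 - <<'E'
from h import *
go(.4895,-.323,.146)
E
```

```text
time_s: 2.2
tcp_pos: [0.4631, -0.1496, 0.2404]
tcp_rot: [3.142, -0.0, 2.825]
wrist_force: [-0.4, 0.1, -0.5]
width: 0.0933
gripper_force: 0.0
time_s: 3.2
tcp_pos: [0.4901, -0.3216, 0.241]
tcp_rot: [-3.142, 0.0, 2.826]
wrist_force: [-0.4, -0.4, 0.6]
width: 0.0929
gripper_force: 0.0
t 3.20 p [ 0.4901 -0.3216  0.241 ] rot [-3.1415e+00  4.0000e-04  2.8261e+00] w 0.0929 gf 0.0 f [-0.4 -0.4  0.6] -> tx 0.02 ty -0.15 tz 9.50 twist 0.00
```

```bash
python3 -m creep '[{"jaw":9.3,"tx":0,"ty":-0.1,"tz":2.5,"twist":0},{"jaw":9.3,"tx":0,"ty":-0.1,"tz":5.5,"twist":0},{"jaw":9.3,"tx":0,"ty":-0.1,"tz":8.2,"twist":0},{"jaw":9.3,"tx":0,"ty":-0.1,"tz":9.5,"twist":0},{"jaw":9.3,"tx":0,"ty":-0.1,"tz":9.5,"twist":0},{"jaw":5,"tx":0,"ty":-0.1,"tz":9.5,"twist":0},{"jaw":3,"tx":0,"ty":-0.1,"tz":9.5,"twist":0},{"jaw":2,"tx":0,"ty":-0.1,"tz":9.5,"twist":0},{"jaw":1.0,"tx":0,"ty":-0.1,"tz":9.5,"twist":0},{"jaw":1.0,"tx":0,"ty":-0.1,"tz":9.5,"twist":0}]' 25
python3 -m creep '[{"jaw":0.9,"tx":0,"ty":0,"tz":0,"twist":0},{"jaw":0.9,"tx":0,"ty":0,"tz":0,"twist":0},{"jaw":0.9,"tx":0,"ty":0,"tz":0,"twist":0},{"jaw":0.9,"tx":0,"ty":0,"tz":0,"twist":0},{"jaw":0.9,"tx":0,"ty":0,"tz":0,"twist":0},{"jaw":0.9,"tx":0,"ty":0,"tz":0,"twist":0},{"jaw":0.9,"tx":0,"ty":0,"tz":0,"twist":0},{"jaw":0.9,"tx":0,"ty":0,"tz":0,"twist":0},{"jaw":0.9,"tx":0,"ty":0,"tz":0,"twist":0},{"jaw":0.9,"tx":0,"ty":0,"tz":0,"twist":0}]' 25
python3 - <<'E'
from h import *
go(.6094,.0349,.27)
E
```

```text
time_s: 4.2
tcp_pos: [0.4898, -0.3238, 0.1463]
tcp_rot: [-3.141, 0.001, 2.825]
wrist_force: [-0.7, 0.1, -0.4]
width: 0.0582
gripper_force: 0.0
time_s: 5.2
tcp_pos: [0.4895, -0.3236, 0.1456]
tcp_rot: [3.142, -0.0, 2.825]
wrist_force: [0.6, 0.0, -1.1]
width: 0.0135
gripper_force: 25.0
t 5.20 p [ 0.4895 -0.3236  0.1456] rot [ 3.1416e+00 -1.0000e-04  2.8248e+00] w 0.0135 gf 25.0 f [ 0.6  0.  -1.1] -> tx -0.22 ty 37.80 tz -12.44 twist 0.00
```

```bash
python3 -m creep '[{"jaw":0.9,"tx":0,"ty":0,"tz":-1,"twist":0},{"jaw":0.9,"tx":0,"ty":0,"tz":-3,"twist":0},{"jaw":0.9,"tx":0,"ty":0,"tz":-5.5,"twist":0},{"jaw":0.9,"tx":0,"ty":0,"tz":-8.5,"twist":0},{"jaw":0.9,"tx":0,"ty":0,"tz":-11,"twist":0},{"jaw":0.9,"tx":0,"ty":1.5,"tz":-11,"twist":0},{"jaw":0.9,"tx":0,"ty":4.5,"tz":-11,"twist":0},{"jaw":0.9,"tx":0,"ty":8,"tz":-11,"twist":0},{"jaw":0.9,"tx":0,"ty":11.5,"tz":-11,"twist":0},{"jaw":0.9,"tx":0,"ty":15,"tz":-11,"twist":0}]' 25
python3 -m creep '[{"jaw":0.9,"tx":0,"ty":3.5,"tz":0,"twist":0},{"jaw":0.9,"tx":0,"ty":7,"tz":0,"twist":0},{"jaw":0.9,"tx":0,"ty":10.5,"tz":0,"twist":0},{"jaw":0.9,"tx":0,"ty":14,"tz":0,"twist":0},{"jaw":0.9,"tx":0,"ty":17.5,"tz":0,"twist":0},{"jaw":0.9,"tx":-0.1,"ty":20.5,"tz":0,"twist":0},{"jaw":0.9,"tx":-0.2,"ty":22.5,"tz":0,"twist":0},{"jaw":0.9,"tx":-0.2,"ty":22.8,"tz":0,"twist":0},{"jaw":0.9,"tx":-0.2,"ty":22.8,"tz":0,"twist":0},{"jaw":0.9,"tx":-0.2,"ty":22.8,"tz":0,"twist":0}]' 25
python3 - <<'E'
from h import *
go(.6094,.0349,.24)
S=cv2.cvtColor(r.capture("scene"),cv2.COLOR_RGB2BGR);D=cv2.cvtColor(r.capture("side"),cv2.COLOR_RGB2BGR)
o=r.get_obs()["tcp_pos"]; print(o)
for n in("scene","side"): print(proj(r.camera_info(n),[o,o-[0,0,.126],[.6094,.0349,.062]]))
cv2.imwrite("pics/s2.png",S);cv2.imwrite("pics/d2.png",D)
cv2.imwrite("pics/c3.png",np.hstack([crop(S,285,145,66,110,5),crop(D,300,85,66,110,5)]))
E
```

```text
time_s: 6.2
tcp_pos: [0.5362, -0.1789, 0.2549]
tcp_rot: [3.141, -0.001, 2.825]
wrist_force: [1.0, -0.7, 0.0]
width: 0.0136
gripper_force: 25.0
time_s: 7.2
tcp_pos: [0.6088, 0.0344, 0.2553]
tcp_rot: [-3.141, -0.001, 2.824]
wrist_force: [-0.2, -0.5, -0.9]
width: 0.0135
gripper_force: 25.0
t 7.20 p [0.6088 0.0344 0.2553] rot [-3.1411e+00 -6.0000e-04  2.8244e+00] w 0.0135 gf 25.0 f [-0.2 -0.5 -0.9] -> tx -0.05 ty 0.07 tz 1.53 twist 0.00
[0.60891124 0.03399045 0.25556838]
[[320.48640449 135.16968493]
 [319.32749371 190.56931562]
 [318.96779608 217.36145142]]
[[337.74930745 104.54629006]
 [335.68395748 150.23226564]
 [334.8077379  169.91583815]]
```

View pics/c3.png

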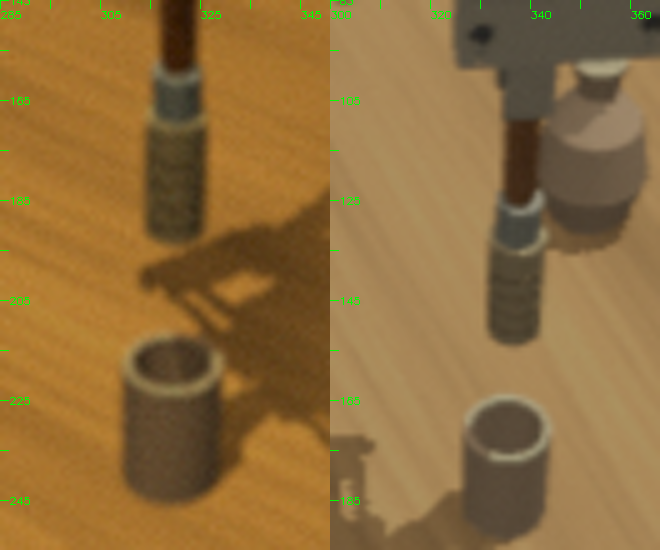

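c3 shows the brush hanging nearly vertical over the cup. Brush tip centre: scene (319.6,189.9) / side (336.9,149.8). Rim centre: (319.5,218) / (335.3,170.8).

```bash
python3 - <<'E'
from h import *
S=r.camera_info("scene");D=r.camera_info("side")
for a,b in(((319.6,189.9),(336.9,149.8)),((319.5,218),(335.3,170.8)),((320.6,168.5),(337.9,130.2))): print(*tri((S,a),(D,b)))
print(onz(S,(319.5,218),.062),onz(D,(335.3,170.8),.062))
go(.6094,.0349,.15)
E
```

```text
[0.61020895 0.03384274 0.13135475] [np.float64(1.4923995081453703), np.float64(1.492399508145138)]
[0.60934866 0.0347209  0.05975998] [np.float64(1.2890155617677537), np.float64(1.289015561767663)]
[0.61269278 0.0376155  0.18509038] [np.float64(1.0719396690795395), np.float64(1.0719396690794627)]
[0.61033866 0.03705852 0.062     ] [0.60930796 0.03196609 0.062     ]
t 7.30 p [0.6089 0.034  0.2556] rot [-3.1413e+00 -1.0000e-04  2.8235e+00] w 0.0134 gf 25.0 f [ 0.4 -0.9 -0.7] -> tx -0.02 ty 0.10 tz 10.56 twist 0.00
```

```bash
python3 -m creep '[{"jaw":0.9,"tx":0.1,"ty":0.1,"tz":2,"twist":0},{"jaw":0.9,"tx":0.1,"ty":0.1,"tz":4.5,"twist":0},{"jaw":0.9,"tx":0.1,"ty":0.1,"tz":5.5,"twist":0},{"jaw":0.9,"tx":0.1,"ty":0.1,"tz":6.2,"twist":0},{"jaw":0.9,"tx":0.1,"ty":0.1,"tz":7.2,"twist":0},{"jaw":0.9,"tx":0.1,"ty":0.1,"tz":8.2,"twist":0},{"jaw":0.9,"tx":0.1,"ty":0.1,"tz":9.2,"twist":0},{"jaw":0.9,"tx":0.1,"ty":0.1,"tz":10.2,"twist":0},{"jaw":0.9,"tx":0.1,"ty":0.1,"tz":11.2,"twist":0},{"jaw":0.9,"tx":0.1,"ty":0.1,"tz":11.5,"twist":0}]' 25
python3 -c "
from h import *
go(.6094,.0349,.137)"
```

```text
time_s: 8.3
tcp_pos: [0.6077, 0.0363, 0.1388]
tcp_rot: [-3.141, -0.002, 2.825]
wrist_force: [-0.5, 0.4, 0.2]
width: 0.0136
gripper_force: 25.0
t 8.30 p [0.6077 0.0363 0.1388] rot [-3.1409e+00 -2.1000e-03  2.8248e+00] w 0.0136 gf 25.0 f [-0.5  0.4  0.2] -> tx -0.21 ty -0.08 tz 0.18 twist 0.00
```

```bash
python3 -m creep '[{"jaw":0.9,"tx":0,"ty":0,"tz":0.2,"twist":0},{"jaw":0.9,"tx":0,"ty":0,"tz":0.3,"twist":0},{"jaw":0.9,"tx":0,"ty":0,"tz":0.3,"twist":0},{"jaw":0.9,"tx":0,"ty":0,"tz":-1,"twist":0},{"jaw":0.9,"tx":0,"ty":0,"tz":-2.2,"twist":0},{"jaw":0.9,"tx":0,"ty":0,"tz":-3.4,"twist":0},{"jaw":0.9,"tx":0,"ty":0,"tz":-4.4,"twist":0},{"jaw":0.9,"tx":0,"ty":0,"tz":-4.4,"twist":0},{"jaw":0.9,"tx":0,"ty":0,"tz":-4.4,"twist":0},{"jaw":0.9,"tx":0,"ty":0,"tz":-4.4,"twist":0}]' 25
python3 -m creep '[{"jaw":0.9,"tx":0,"ty":0,"tz":1,"twist":0},{"jaw":0.9,"tx":0,"ty":0,"tz":2,"twist":0},{"jaw":0.9,"tx":0,"ty":0,"tz":3,"twist":0},{"jaw":0.9,"tx":0,"ty":0,"tz":4,"twist":0},{"jaw":0.9,"tx":0,"ty":0,"tz":4.7,"twist":0},{"jaw":0.9,"tx":0,"ty":0,"tz":4.7,"twist":0},{"jaw":0.9,"tx":0,"ty":0,"tz":4.7,"twist":0},{"jaw":0.9,"tx":0,"ty":0,"tz":4.7,"twist":0},{"jaw":0.9,"tx":0,"ty":0,"tz":4.7,"twist":0},{"jaw":0.9,"tx":0,"ty":0,"tz":4.7,"twist":0}]' 25
python3 -m creep '[{"jaw":0.9,"tx":0,"ty":0,"tz":-1,"twist":0},{"jaw":0.9,"tx":0,"ty":0,"tz":-2,"twist":0},{"jaw":0.9,"tx":0,"ty":0,"tz":-3.2,"twist":0},{"jaw":0.9,"tx":0,"ty":0,"tz":-4.4,"twist":0},{"jaw":0.9,"tx":0,"ty":0,"tz":-4.7,"twist":0},{"jaw":0.9,"tx":0,"ty":0,"tz":-4.7,"twist":0},{"jaw":0.9,"tx":0,"ty":0,"tz":-6.5,"twist":0},{"jaw":0.9,"tx":0,"ty":0,"tz":-9,"twist":0},{"jaw":0.9,"tx":0,"ty":0,"tz":-11.4,"twist":0},{"jaw":0.9,"tx":0,"ty":0,"tz":-11.4,"twist":0}]' 25
python3 -c "
from h import *
go(.4895,-.323,.255)"
```

```text
time_s: 9.3
tcp_pos: [0.6081, 0.0362, 0.1839]
tcp_rot: [-3.141, -0.001, 2.825]
wrist_force: [0.4, -0.1, -1.1]
width: 0.0133
gripper_force: 25.0
time_s: 10.3
tcp_pos: [0.6089, 0.0362, 0.1382]
tcp_rot: [3.141, 0.001, 2.825]
wrist_force: [1.1, -0.4, -0.5]
width: 0.0136
gripper_force: 25.0
time_s: 11.3
tcp_pos: [0.6102, 0.0362, 0.2554]
tcp_rot: [3.14, 0.005, 2.825]
wrist_force: [-0.7, -0.7, 0.2]
width: 0.0136
gripper_force: 25.0
t 11.30 p [0.6102 0.0362 0.2554] rot [3.1399 0.0054 2.8248] w 0.0136 gf 25.0 f [-0.7 -0.7  0.2] -> tx 0.28 ty -37.89 tz -0.03 twist 0.00
```

```bash
python3 -m creep '[{"jaw":0.9,"tx":0,"ty":-1.5,"tz":0,"twist":0},{"jaw":0.9,"tx":0,"ty":-5,"tz":0,"twist":0},{"jaw":0.9,"tx":0,"ty":-9,"tz":0,"twist":0},{"jaw":0.9,"tx":0.1,"ty":-13,"tz":0,"twist":0},{"jaw":0.9,"tx":0.1,"ty":-17,"tz":0,"twist":0},{"jaw":0.9,"tx":0.1,"ty":-21,"tz":0,"twist":0},{"jaw":0.9,"tx":0.1,"ty":-25,"tz":0,"twist":0},{"jaw":0.9,"tx":0.2,"ty":-29,"tz":0,"twist":0},{"jaw":0.9,"tx":0.2,"ty":-33,"tz":0,"twist":0},{"jaw":0.9,"tx":0.2,"ty":-35.5,"tz":0,"twist":0}]' 25
python3 -m creep '[{"jaw":0.9,"tx":0,"ty":-1.5,"tz":0,"twist":0},{"jaw":0.9,"tx":0,"ty":-2.3,"tz":0,"twist":0},{"jaw":0.9,"tx":0,"ty":-2.3,"tz":0,"twist":0},{"jaw":0.9,"tx":0,"ty":-2.3,"tz":0,"twist":0},{"jaw":0.9,"tx":0,"ty":-2.3,"tz":0,"twist":0},{"jaw":0.9,"tx":0,"ty":-2.3,"tz":0,"twist":0},{"jaw":0.9,"tx":0,"ty":-2.3,"tz":0,"twist":0},{"jaw":0.9,"tx":0,"ty":-2.3,"tz":0,"twist":0},{"jaw":0.9,"tx":0,"ty":-2.3,"tz":0,"twist":0},{"jaw":0.9,"tx":0,"ty":-2.3,"tz":0,"twist":0}]' 25
python3 -c "
from h import *
go(.4905,-.3231,.148)"
```

```text
time_s: 12.3
tcp_pos: [0.4931, -0.3031, 0.249]
tcp_rot: [3.141, -0.004, 2.823]
wrist_force: [0.1, -0.8, -0.1]
width: 0.0137
gripper_force: 25.0
time_s: 13.3
tcp_pos: [0.4889, -0.3223, 0.2517]
tcp_rot: [3.142, 0.0, 2.825]
wrist_force: [1.3, 0.1, -0.4]
width: 0.0141
gripper_force: 25.0
t 13.30 p [ 0.4889 -0.3223  0.2517] rot [3.1416 0.     2.8249] w 0.0141 gf 25.0 f [ 1.3  0.1 -0.4] -> tx -0.17 ty -0.03 tz 10.37 twist 0.00
```

```bash
python3 -m creep '[{"jaw":0.9,"tx":-0.2,"ty":0,"tz":1.5,"twist":0},{"jaw":0.9,"tx":-0.2,"ty":0,"tz":4,"twist":0},{"jaw":0.9,"tx":-0.2,"ty":0,"tz":5.5,"twist":0},{"jaw":0.9,"tx":-0.2,"ty":0,"tz":6.5,"twist":0},{"jaw":0.9,"tx":-0.2,"ty":0,"tz":7.5,"twist":0},{"jaw":0.9,"tx":-0.2,"ty":0,"tz":8.5,"twist":0},{"jaw":0.9,"tx":-0.2,"ty":0,"tz":9.5,"twist":0},{"jaw":0.9,"tx":-0.2,"ty":0,"tz":10,"twist":0},{"jaw":0.9,"tx":-0.2,"ty":0,"tz":10,"twist":0},{"jaw":0.9,"tx":-0.2,"ty":0,"tz":10,"twist":0}]' 25
python3 -c "
from h import *
go(.4905,-.3231,.147)"
```

```text
time_s: 14.3
tcp_pos: [0.491, -0.3231, 0.152]
tcp_rot: [-3.141, 0.0, 2.825]
wrist_force: [-0.1, 0.5, 0.3]
width: 0.0132
gripper_force: 25.0
t 14.30 p [ 0.491  -0.3231  0.152 ] rot [-3.1415e+00  4.0000e-04  2.8249e+00] w 0.0132 gf 25.0 f [-0.1  0.5  0.3] -> tx 0.04 ty -0.02 tz 0.50 twist 0.00
```

Entry was free of contact. I'll lower the last 5 mm, release and retreat upward.

```bash
python3 -m creep '[{"jaw":0.9,"tx":0,"ty":0,"tz":0.3,"twist":0},{"jaw":0.9,"tx":0,"ty":0,"tz":0.5,"twist":0},{"jaw":0.9,"tx":0,"ty":0,"tz":0.5,"twist":0},{"jaw":2.5,"tx":0,"ty":0,"tz":0.5,"twist":0},{"jaw":5,"tx":0,"ty":0,"tz":0.5,"twist":0},{"jaw":7,"tx":0,"ty":0,"tz":0.5,"twist":0},{"jaw":9.3,"tx":0,"ty":0,"tz":0.5,"twist":0},{"jaw":9.3,"tx":0,"ty":0,"tz":0.5,"twist":0},{"jaw":9.3,"tx":0,"ty":0,"tz":0.5,"twist":0},{"jaw":9.3,"tx":0,"ty":0,"tz":0.5,"twist":0}]' 25
python3 -m creep '[{"jaw":9.3,"tx":0,"ty":0,"tz":-1,"twist":0},{"jaw":9.3,"tx":0,"ty":0,"tz":-3,"twist":0},{"jaw":9.3,"tx":0,"ty":0,"tz":-6,"twist":0},{"jaw":9.3,"tx":0,"ty":0,"tz":-9,"twist":0},{"jaw":9.3,"tx":0,"ty":0,"tz":-11,"twist":0},{"jaw":9.3,"tx":0,"ty":2,"tz":-11,"twist":0},{"jaw":9.3,"tx":0,"ty":6,"tz":-11,"twist":0},{"jaw":9.3,"tx":0,"ty":10,"tz":-11,"twist":0},{"jaw":9.3,"tx":0,"ty":14,"tz":-11,"twist":0},{"jaw":9.3,"tx":0,"ty":18,"tz":-11,"twist":0}]' 25
python3 - <<'E'
from h import *
go(.58,.30,.26,3.40)
S=cv2.cvtColor(r.capture("scene"),cv2.COLOR_RGB2BGR);D=cv2.cvtColor(r.capture("side"),cv2.COLOR_RGB2BGR)
a=cv2.imread("pics/scene0.png");b=cv2.imread("pics/side0.png")
print("stand diff",abs(S[85:175,215:265].astype(int)-a[85:175,215:265]).mean(),abs(D[298:372,330:395].astype(int)-b[298:372,330:395]).mean())
cv2.imwrite("pics/c4.png",np.hstack([crop(S,215,85,60,90,5),crop(D,325,298,70,74,5)[:370] if 0 else cv2.copyMakeBorder(crop(D,325,298,70,74,5),0,80,0,0,0)]))
E
```

```text
time_s: 15.3
tcp_pos: [0.4908, -0.323, 0.1466]
tcp_rot: [-3.142, 0.0, 2.825]
wrist_force: [0.0, -0.2, 0.4]
width: 0.0652
gripper_force: 0.0
time_s: 16.3
tcp_pos: [0.5473, -0.1506, 0.2577]
tcp_rot: [-3.142, 0.001, 2.824]
wrist_force: [0.2, -0.7, 0.1]
width: 0.093
gripper_force: 0.0
t 16.30 p [ 0.5473 -0.1506  0.2577] rot [-3.1416e+00  1.1000e-03  2.8244e+00] w 0.0930 gf 0.0 f [ 0.2 -0.7  0.1] -> tx 10.94 ty 43.83 tz -0.24 twist -5.50
stand diff 3.640296296296296 10.046569646569646
```

```bash
python3 -c "
from h import *
go(.69,.36,.26,3.50)"
python3 -m creep '[{"jaw":9.3,"tx":0,"ty":2,"tz":0,"twist":-1},{"jaw":9.3,"tx":0.2,"ty":6,"tz":0,"twist":-2},{"jaw":9.3,"tx":0.4,"ty":10,"tz":0,"twist":-3},{"jaw":9.3,"tx":0.6,"ty":14,"tz":0,"twist":-4},{"jaw":9.3,"tx":0.8,"ty":18,"tz":0,"twist":-5},{"jaw":9.3,"tx":1,"ty":22,"tz":0,"twist":-6.4},{"jaw":9.3,"tx":1.2,"ty":26,"tz":0,"twist":-6.4},{"jaw":9.3,"tx":1.4,"ty":30,"tz":0,"twist":-6.4},{"jaw":9.3,"tx":1.6,"ty":34,"tz":0,"twist":-6.4},{"jaw":9.3,"tx":1.8,"ty":36,"tz":0,"twist":-6.4}]'
python3 -c "
from h import *
go(.69,.36,.26,3.50)"
```

```text
t 16.40 p [ 0.5481 -0.1476  0.2577] rot [3.1399e+00 1.0000e-03 2.8294e+00] w 0.0926 gf 0.0 f [-0.9 -0.1  0.1] -> tx 2.09 ty 52.66 tz -0.14 twist -6.40
time_s: 17.4
tcp_pos: [0.6423, 0.1983, 0.257]
tcp_rot: [3.141, 0.001, -2.786]
wrist_force: [-0.2, -0.7, -0.2]
width: 0.0929
gripper_force: 0.0
t 17.40 p [0.6423 0.1983 0.257 ] rot [ 3.1411e+00  5.0000e-04 -2.7864e+00] w 0.0929 gf 0.0 f [-0.2 -0.7 -0.2] -> tx -10.09 ty 13.50 tz -0.29 twist -0.03
```

```bash
python3 -m creep '[{"jaw":9.3,"tx":-2,"ty":2.6,"tz":-0.3,"twist":0},{"jaw":9.3,"tx":-4,"ty":5.4,"tz":-0.3,"twist":0},{"jaw":9.3,"tx":-6,"ty":8,"tz":-0.3,"twist":0},{"jaw":9.3,"tx":-8,"ty":10.7,"tz":-0.3,"twist":0},{"jaw":9.3,"tx":-9.3,"ty":12.4,"tz":-0.3,"twist":0},{"jaw":9.3,"tx":-10,"ty":13.5,"tz":-0.3,"twist":0},{"jaw":9.3,"tx":-10,"ty":13.5,"tz":-0.3,"twist":0},{"jaw":9.3,"tx":-10,"ty":13.5,"tz":-0.3,"twist":0},{"jaw":9.3,"tx":-10,"ty":13.5,"tz":-0.3,"twist":0},{"jaw":9.3,"tx":-10,"ty":13.5,"tz":-0.3,"twist":0}]'
python3 - <<'E'
from h import *
import pickle
i=r.camera_info("wrist");im=cv2.cvtColor(r.capture("wrist"),cv2.COLOR_RGB2BGR)
cv2.imwrite("pics/w2.png",im);pickle.dump(i,open("w2.pkl","wb"))
c=cv2.imread("pics/c4.png")
w=crop(im,200,0,270,290,2)
c=cv2.resize(c,None,fx=.38,fy=.38)
out=np.zeros((580,800,3),np.uint8);out[:,:540]=w;out[:c.shape[0],540:540+c.shape[1]]=c[:, :260]
cv2.imwrite("pics/c5.png",out);go(.45,.31,.1)
E
```

```text
time_s: 18.4
tcp_pos: [0.6893, 0.3559, 0.2602]
tcp_rot: [-3.141, 0.0, -2.789]
wrist_force: [-0.4, -0.0, 1.0]
width: 0.0929
gripper_force: 0.0
t 18.45 p [0.6892 0.356  0.2602] rot [-3.1415e+00  4.0000e-04 -2.7892e+00] w 0.0932 gf 0.0 f [-0.3  0.3 -1.1] -> tx 24.05 ty 3.94 tz 16.01 twist 0.00
```

View pics/c5.png

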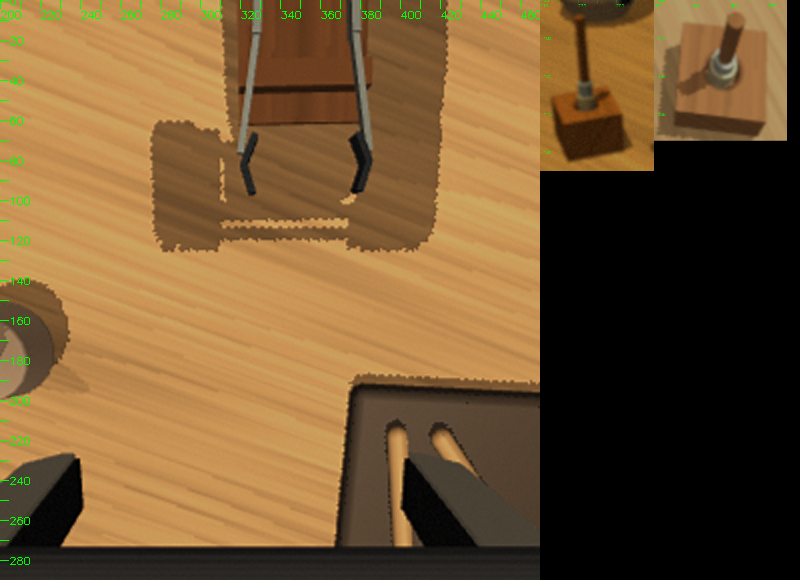

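c5: the brush is back upright in its stand. The jaws are at raw wrist pixels about (323,81.5) and (383.5,80). From w1 the plate starts (x=50 mm) are at about (344,192) and (376,166.4), and the hinge block at (329.6,141.6).

```bash
python3 - <<'E'
from h import *
import pickle
w1=pickle.load(open("w1.pkl","rb"));w2=pickle.load(open("w2.pkl","rb"))
S=r.camera_info("scene");D=r.camera_info("side")
np.set_printoptions(precision=4,suppress=True)
jl=onz(w2,(323,81.5),.049);jr=onz(w2,(383.5,80),.049);J=(jl+jr)/2
hb=onz(w1,(329.6,141.6),.043)
k=[onz(w1,p,.043) for p in((344,192),(376,166.4))];Km=(k[0]+k[1])/2
print("jaws",jl,jr,np.linalg.norm(jl-jr),J,"\nhinge w1",hb,"\nk50",k,Km,np.linalg.norm(k[0]-k[1]))
print("hinge 3 view",*tri((w1,(329.6,141.6)),(S,(473.6,214)),(D,(209.6,141.6))))
for A,n in((hb,"hb"),(Km,"k50"),(np.array([.3619,.2712,0]),"hs")):
    d=J-A;print(n,np.degrees(np.arctan2(d[1],d[0])),np.hypot(*d[:2]))
E
```

```text
jaws [0.5832 0.3189 0.049 ] [0.5573 0.3842 0.049 ] 0.0702849409989526 [0.5703 0.3515 0.049 ] 
hinge w1 [0.361 0.272 0.043] 
k50 [array([0.4208, 0.2701, 0.043 ]), array([0.4038, 0.3133, 0.043 ])] [0.4123 0.2917 0.043 ] 0.04639723669669914
hinge 3 view [0.3616 0.2715 0.0388] [np.float64(0.5728682676678372), np.float64(1.365092648401528), np.float64(1.7630683712300161)]
hb 20.81717741460395 0.22383731329151402
k50 20.740126137755876 0.16888609565891113
hs 21.08523163586654 0.22331395462743064
```

```bash
python3 -c "
from h import *
go(.4586,.3092,.1,-2.7777)"
python3 -m creep '[{"jaw":9.3,"tx":3,"ty":0.5,"tz":1,"twist":0},{"jaw":9.3,"tx":7,"ty":1.2,"tz":3,"twist":0},{"jaw":9.3,"tx":11,"ty":1.8,"tz":5,"twist":-0.1},{"jaw":9.3,"tx":15,"ty":2.4,"tz":7,"twist":-0.1},{"jaw":9.3,"tx":18.5,"ty":3,"tz":10,"twist":-0.1},{"jaw":9.3,"tx":21.5,"ty":3.5,"tz":13,"twist":-0.1},{"jaw":9.3,"tx":23.2,"ty":3.7,"tz":15,"twist":-0.1},{"jaw":9.3,"tx":23.2,"ty":3.8,"tz":16,"twist":-0.1},{"jaw":9.3,"tx":23.2,"ty":3.8,"tz":16,"twist":-0.1},{"jaw":9.3,"tx":23.2,"ty":3.8,"tz":16,"twist":-0.1}]'
python3 -c "
from h import *
go(.4586,.3092,.016,-2.7777)"
```

```text
t 18.45 p [0.6892 0.356  0.2602] rot [-3.1415e+00  4.0000e-04 -2.7892e+00] w 0.0932 gf 0.0 f [-0.3  0.3 -1.1] -> tx 23.27 ty 3.57 tz 16.01 twist -0.11
time_s: 19.45
tcp_pos: [0.4599, 0.3128, 0.1011]
tcp_rot: [3.141, 0.002, -2.778]
wrist_force: [0.1, 0.3, 0.3]
width: 0.0929
gripper_force: 0.0
t 19.45 p [0.4599 0.3128 0.1011] rot [ 3.1414e+00  2.4000e-03 -2.7782e+00] w 0.0929 gf 0.0 f [0.1 0.3 0.3] -> tx 0.27 ty -0.29 tz 8.51 twist -0.00
```

```bash
python3 -m creep '[{"jaw":9.3,"tx":0.2,"ty":-0.3,"tz":1.5,"twist":0},{"jaw":9.3,"tx":0.2,"ty":-0.3,"tz":3.5,"twist":0},{"jaw":9.3,"tx":0.2,"ty":-0.3,"tz":5.5,"twist":0},{"jaw":9.3,"tx":0.2,"ty":-0.3,"tz":7.5,"twist":0},{"jaw":9.3,"tx":0.2,"ty":-0.3,"tz":8.5,"twist":0},{"jaw":9.3,"tx":0.2,"ty":-0.3,"tz":8.5,"twist":0},{"jaw":9.3,"tx":0.2,"ty":-0.3,"tz":8.5,"twist":0},{"jaw":8,"tx":0.2,"ty":-0.3,"tz":8.5,"twist":0},{"jaw":7,"tx":0.2,"ty":-0.3,"tz":8.5,"twist":0},{"jaw":6.2,"tx":0.2,"ty":-0.3,"tz":8.5,"twist":0}]' 25
python3 -m creep '[{"jaw":6,"tx":0,"ty":0,"tz":0,"twist":0},{"jaw":5.7,"tx":0,"ty":0,"tz":0,"twist":0},{"jaw":5.5,"tx":0,"ty":0,"tz":0,"twist":0},{"jaw":5.3,"tx":0,"ty":0,"tz":0,"twist":0},{"jaw":5.25,"tx":0,"ty":0,"tz":0,"twist":0},{"jaw":5.25,"tx":0,"ty":0,"tz":0,"twist":0},{"jaw":5.25,"tx":0,"ty":0,"tz":0,"twist":0},{"jaw":5.25,"tx":0,"ty":0,"tz":0,"twist":0},{"jaw":5.25,"tx":0,"ty":0,"tz":0,"twist":0},{"jaw":5.25,"tx":0,"ty":0,"tz":0,"twist":0}]' 25
python3 -c "
from h import *
go(.4586,.3092,.016,-2.7777)"
```

```text
time_s: 20.45
tcp_pos: [0.458, 0.3092, 0.0155]
tcp_rot: [3.141, 0.002, -2.778]
wrist_force: [-0.3, 0.1, -0.2]
width: 0.0738
gripper_force: 0.0
time_s: 21.45
tcp_pos: [0.4575, 0.3089, 0.0147]
tcp_rot: [-3.142, 0.0, -2.778]
wrist_force: [0.8, -0.8, 2.4]
width: 0.0532
gripper_force: 10.9
t 21.45 p [0.4575 0.3089 0.0147] rot [-3.1416e+00  3.0000e-04 -2.7777e+00] w 0.0532 gf 10.9 f [ 0.8 -0.8  2.4] -> tx -0.11 ty -0.01 tz -0.13 twist -0.00
```

```bash
python3 -m creep '[{"jaw":5.25,"tx":0,"ty":0,"tz":-0.5,"twist":0},{"jaw":5.25,"tx":0,"ty":0,"tz":-1.2,"twist":0},{"jaw":5.25,"tx":0,"ty":0,"tz":-2,"twist":0},{"jaw":5.25,"tx":0,"ty":0,"tz":-3.2,"twist":0},{"jaw":5.25,"tx":0,"ty":0,"tz":-4.6,"twist":0},{"jaw":5.25,"tx":0,"ty":0,"tz":-6,"twist":0},{"jaw":5.25,"tx":0,"ty":0,"tz":-7.5,"twist":0},{"jaw":5.25,"tx":0,"ty":0,"tz":-9,"twist":0},{"jaw":5.25,"tx":0,"ty":0,"tz":-10,"twist":0},{"jaw":5.25,"tx":0,"ty":0,"tz":-10,"twist":0}]' 25
python3 -c "
from h import *
go(.609-.1128,.035-.0426,.115,-2.7777)"
```

```text
time_s: 22.45
tcp_pos: [0.4586, 0.3096, 0.117]
tcp_rot: [3.141, 0.004, -2.778]
wrist_force: [0.1, 0.7, -1.5]
width: 0.0527
gripper_force: 10.0
t 22.45 p [0.4586 0.3096 0.117 ] rot [ 3.1411  0.0036 -2.7778] w 0.0527 gf 10.0 f [ 0.1  0.7 -1.5] -> tx 7.78 ty -30.98 tz 0.16 twist -0.00
```

```bash
python3 -m creep '[{"jaw":5.25,"tx":0.2,"ty":-0.8,"tz":0,"twist":0},{"jaw":5.25,"tx":0.6,"ty":-2.4,"tz":0,"twist":0},{"jaw":5.25,"tx":1.1,"ty":-4.4,"tz":0,"twist":0},{"jaw":5.25,"tx":1.6,"ty":-6.4,"tz":0,"twist":0},{"jaw":5.25,"tx":2.1,"ty":-8.4,"tz":0,"twist":0},{"jaw":5.25,"tx":2.6,"ty":-10.4,"tz":0,"twist":0},{"jaw":5.25,"tx":3.1,"ty":-12.4,"tz":0,"twist":0},{"jaw":5.25,"tx":3.6,"ty":-14.4,"tz":0,"twist":0},{"jaw":5.25,"tx":4.1,"ty":-16.4,"tz":0,"twist":0},{"jaw":5.25,"tx":4.6,"ty":-18.4,"tz":0,"twist":0}]' 25
python3 -m creep '[{"jaw":5.25,"tx":0.5,"ty":-2,"tz":0,"twist":0},{"jaw":5.25,"tx":1,"ty":-4,"tz":0,"twist":0},{"jaw":5.25,"tx":1.5,"ty":-6,"tz":0,"twist":0},{"jaw":5.25,"tx":2,"ty":-8,"tz":0,"twist":0},{"jaw":5.25,"tx":2.4,"ty":-9.8,"tz":0,"twist":0},{"jaw":5.25,"tx":2.8,"ty":-11.4,"tz":0,"twist":0},{"jaw":5.25,"tx":3.1,"ty":-12.4,"tz":0,"twist":0},{"jaw":5.25,"tx":3.1,"ty":-12.6,"tz":0,"twist":0},{"jaw":5.25,"tx":3.1,"ty":-12.6,"tz":0,"twist":0},{"jaw":5.25,"tx":3.1,"ty":-12.6,"tz":0,"twist":0}]' 25
python3 - <<'E'
from h import *
go(.609-.1128,.035-.0426,.115,-2.7777)
S=cv2.cvtColor(r.capture("scene"),cv2.COLOR_RGB2BGR);D=cv2.cvtColor(r.capture("side"),cv2.COLOR_RGB2BGR)
cv2.imwrite("pics/s3.png",S);cv2.imwrite("pics/d3.png",D)
cv2.imwrite("pics/c6.png",np.hstack([crop(S,275,150,80,110,5),crop(D,295,100,80,110,5)]))
E
```

```text
time_s: 23.45
tcp_pos: [0.479, 0.1184, 0.1135]
tcp_rot: [3.142, -0.002, -2.778]
wrist_force: [-0.2, 0.3, -0.7]
width: 0.0531
gripper_force: 10.0
time_s: 24.45
tcp_pos: [0.4955, -0.0078, 0.1144]
tcp_rot: [3.141, -0.0, -2.777]
wrist_force: [-0.9, 0.4, -1.1]
width: 0.0529
gripper_force: 10.0
t 24.45 p [ 0.4955 -0.0078  0.1144] rot [ 3.1412e+00 -3.0000e-04 -2.7775e+00] w 0.0529 gf 10.0 f [-0.9  0.4 -1.1] -> tx -0.07 ty -0.01 tz -0.06 twist 0.00
```

View pics/c6.png

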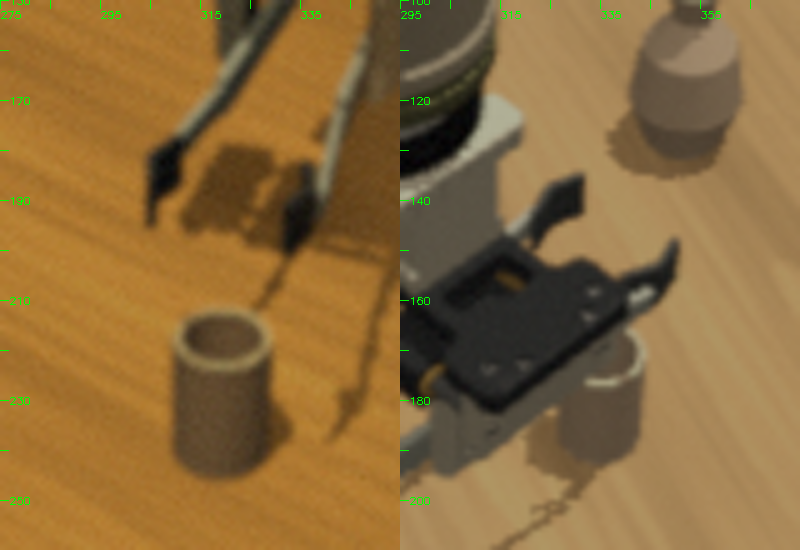

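c6: the cup is unmoved, with its rim centre at scene (319.3,218.2), and the tongs are held level with open jaws. Jaw tip tops: -y jaw scene (305.2,184.6) / side (350.4,148); +y jaw scene (332.8,189.6) / side (331.4,135).

```bash
python3 - <<'E'
from h import *
S=r.camera_info("scene");D=r.camera_info("side")
np.set_printoptions(precision=4,suppress=True)
a,ra=tri((S,(305.2,184.6)),(D,(350.4,148)));b,rb=tri((S,(332.8,189.6)),(D,(331.4,135)))
print(a,ra,b,rb); u=np.array([np.cos(.3639),np.sin(.3639)])
print("tip mid",(a+b)/2,"jaw point",((a+b)/2)[:2]-.016*u,"gap",np.linalg.norm(a-b))
p=r.get_obs()["tcp_pos"];print("expected",p[:2]+.12*u, p[:2]+[.1128,.0426])
for z in(.138,.148):
  print(onz(S,(305.2,195 if z<.13 else 184.6),z),onz(D,(350.4,148),z),onz(D,(331.4,135),z))
E
```

```text
[0.6319 0.0141 0.1469] [np.float64(1.9508682904130803), np.float64(1.9508682904131374)] [0.611  0.0662 0.1472] [np.float64(1.9521867967451196), np.float64(1.9521867967450506)]
tip mid [0.6214 0.0402 0.147 ] jaw point [0.6065 0.0345] gap 0.056188857585712265
expected [0.6078 0.0351] [0.6084 0.035 ]
[0.6203 0.0069 0.138 ] [0.6374 0.0199 0.138 ] [0.6163 0.0731 0.138 ]
[0.6313 0.016  0.148 ] [0.6325 0.0115 0.148 ] [0.6118 0.0638 0.148 ]
```

```bash
python3 -m creep '[{"jaw":5.25,"tx":-0.2,"ty":0,"tz":1,"twist":0},{"jaw":5.25,"tx":-0.2,"ty":0,"tz":2.2,"twist":0},{"jaw":5.25,"tx":-0.2,"ty":0,"tz":3.5,"twist":0},{"jaw":5.25,"tx":-0.2,"ty":0,"tz":4.7,"twist":0},{"jaw":5.25,"tx":-0.2,"ty":0,"tz":5.7,"twist":0},{"jaw":5.25,"tx":-0.2,"ty":0,"tz":6.7,"twist":0},{"jaw":5.25,"tx":-0.2,"ty":0,"tz":7.7,"twist":0},{"jaw":5.25,"tx":-0.2,"ty":0,"tz":8.7,"twist":0},{"jaw":5.25,"tx":-0.2,"ty":0,"tz":9.5,"twist":0},{"jaw":5.25,"tx":-0.2,"ty":0,"tz":9.6,"twist":0}]' 25
python3 -m creep '[{"jaw":5.2,"tx":0,"ty":0,"tz":0,"twist":0},{"jaw":5.1,"tx":0,"ty":0,"tz":0,"twist":0},{"jaw":5,"tx":0,"ty":0,"tz":0,"twist":0},{"jaw":4.9,"tx":0,"ty":0,"tz":0,"twist":0},{"jaw":4.8,"tx":0,"ty":0,"tz":0,"twist":0},{"jaw":4.7,"tx":0,"ty":0,"tz":0,"twist":0},{"jaw":4.6,"tx":0,"ty":0,"tz":0,"twist":0},{"jaw":4.5,"tx":0,"ty":0,"tz":0,"twist":0},{"jaw":4.3,"tx":0,"ty":0,"tz":0,"twist":0},{"jaw":4,"tx":0,"ty":0,"tz":0,"twist":0}]' 36
python3 -m creep '[{"jaw":4,"tx":0,"ty":0,"tz":0,"twist":0},{"jaw":4,"tx":0,"ty":0,"tz":0,"twist":0},{"jaw":4,"tx":0,"ty":0,"tz":0,"twist":0},{"jaw":4,"tx":0,"ty":0,"tz":0,"twist":0},{"jaw":4,"tx":0,"ty":0,"tz":0,"twist":0},{"jaw":4,"tx":0,"ty":0,"tz":0,"twist":0},{"jaw":4,"tx":0,"ty":0,"tz":-0.2,"twist":0},{"jaw":4,"tx":0,"ty":0,"tz":-0.5,"twist":0},{"jaw":4,"tx":0,"ty":0,"tz":-0.9,"twist":0},{"jaw":4,"tx":0,"ty":0,"tz":-1.2,"twist":0}]' 36
python3 -c "
from h import *
go(.5,0,.13)"
```

```text
time_s: 25.55
tcp_pos: [0.4967, -0.0074, 0.0173]
tcp_rot: [3.141, -0.002, -2.778]
wrist_force: [-0.3, -0.4, -1.0]
width: 0.0526
gripper_force: 10.0
time_s: 26.55
tcp_pos: [0.4976, -0.0075, 0.0186]
tcp_rot: [-3.142, -0.0, -2.778]
wrist_force: [-0.8, 0.4, -0.5]
width: 0.0442
gripper_force: 36.0
time_s: 27.55
tcp_pos: [0.4978, -0.0075, 0.0311]
tcp_rot: [-3.141, 0.0, -2.778]
wrist_force: [1.5, -0.3, -1.7]
width: 0.045
gripper_force: 36.0
t 27.55 p [ 0.4978 -0.0075  0.0311] rot [-3.1415e+00  3.0000e-04 -2.7777e+00] w 0.0450 gf 36.0 f [ 1.5 -0.3 -1.7] -> tx -0.48 ty 0.62 tz -9.89 twist 0.00
```

The width stopped at 45 mm with 36 N and the wrist carries more weight, so the cup is gripped. Lifting to about 12.5 cm.

```bash
python3 -m creep '[{"jaw":4,"tx":0,"ty":0,"tz":-0.5,"twist":0},{"jaw":4,"tx":0,"ty":0,"tz":-1.5,"twist":0},{"jaw":4,"tx":0,"ty":0,"tz":-2.8,"twist":0},{"jaw":4,"tx":0,"ty":0,"tz":-4.2,"twist":0},{"jaw":4,"tx":0,"ty":0,"tz":-5.6,"twist":0},{"jaw":4,"tx":0,"ty":0,"tz":-7,"twist":0},{"jaw":4,"tx":0,"ty":0,"tz":-8.4,"twist":0},{"jaw":4,"tx":0,"ty":0,"tz":-9.8,"twist":0},{"jaw":4,"tx":0,"ty":0,"tz":-10.8,"twist":0},{"jaw":4,"tx":0,"ty":0,"tz":-11.5,"twist":0}]' 36
python3 -m creep '[{"jaw":4,"tx":0,"ty":0,"tz":0,"twist":0},{"jaw":4,"tx":0,"ty":0,"tz":0,"twist":0},{"jaw":4,"tx":0,"ty":0,"tz":0,"twist":0},{"jaw":4,"tx":0,"ty":0,"tz":0,"twist":0},{"jaw":4,"tx":0,"ty":0,"tz":0,"twist":0},{"jaw":4,"tx":0,"ty":0,"tz":0,"twist":0},{"jaw":4,"tx":0,"ty":0,"tz":0,"twist":0},{"jaw":4,"tx":0,"ty":0,"tz":0,"twist":0},{"jaw":4,"tx":0,"ty":0,"tz":0,"twist":0},{"jaw":4,"tx":0,"ty":0,"tz":0,"twist":0}]' 36
python3 - <<'E'
from h import *
go(.5,0,.13)
S=cv2.cvtColor(r.capture("scene"),cv2.COLOR_RGB2BGR);D=cv2.cvtColor(r.capture("side"),cv2.COLOR_RGB2BGR)
o=np.hstack([crop(S,200,80,160,180,2),crop(D,290,60,110,180,2)])
cv2.imwrite("pics/c7.png",o)
E
```

```text
time_s: 28.55
tcp_pos: [0.498, -0.0076, 0.1469]
tcp_rot: [-3.141, 0.001, -2.778]
wrist_force: [0.3, -0.7, -2.0]
width: 0.0444
gripper_force: 36.0
time_s: 29.55
tcp_pos: [0.4977, -0.0075, 0.1457]
tcp_rot: [-3.142, 0.0, -2.778]
wrist_force: [0.6, -0.1, -2.4]
width: 0.0441
gripper_force: 36.0
t 29.55 p [ 0.4977 -0.0075  0.1457] rot [-3.1415e+00  1.0000e-04 -2.7777e+00] w 0.0441 gf 36.0 f [ 0.6 -0.1 -2.4] -> tx -0.49 ty 0.62 tz 1.57 twist 0.00
```

View pics/c7.png

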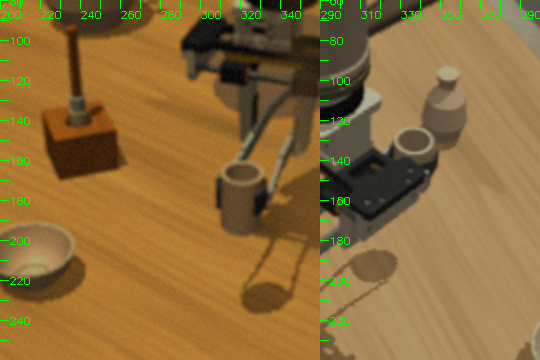

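c7: the cup hangs upright in the jaws, with its rim at about scene (321,165) and its underside about 12.7 cm up. The brush stands in its stand, and the bowl and vase look undisturbed.

```bash
python3 -c "
from cell import r
print(r.hand_in())"
```

```text
the job is handed in; nothing more can be done
None
```

I handed the job in at about 30 s: the cup was brushed twice, the brush is back in its stand, and the cup hangs upright and still in the squeezed tongs about 12.7 cm above the bench; no verdict came back.

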